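Find the rattling power brick and hold it up to the scanner

ROBOT

A 6-joint arm with a two-finger parallel gripper is mounted at the origin on a cart in front of the work surface, level with it; the furniture and walls round the work are solid. World frame = base frame: x ahead of the robot, y to its left, z up, the work surface at z = 0. Lengths are in m, angles in degrees, forces in N, time in s.
With the tool pointing down it reaches from about 0.275 to 0.825 m from the base axis. Payload 4.9 kg.
Tool frame: the origin (TCP) lies where the fingers leave the gripper's body, on its centre line; the fingertips stand bot.tip_extent ahead of it and the grasp point (between the pads) lies 54 mm ahead of it (bot.tip_extent is the distance from the TCP to the fingertips, in m); z points along the fingers, y is the line along which they close (so a half turn about z gives the same grasp; the last joint's range is limited). The gripper opens to 85 mm and grips with 20 to 120 N. Pads are 22 mm wide; open, the fingers measure 114 mm over their backs; the gripper's body (76 mm by 85 mm) begins 54 mm behind the grasp point. The pads swing forward as they close: fully open they stand 13 mm farther back than shut.
Start: joints at [-73.98, 18.69, -11.035, 60.275, 0, 82.311], TCP at [0.221, -0.504, 0.304] pointing down, gripper open.
Joint ranges: [-152.03, 152.03], [-55.5, 102.48], [-74.3, 77.21], [-110.64, 120.58], [-84.22, 78.4], [-180, 180]. Speed limits (degrees/s): [147.25, 147.25, 180, 180, 180, 180].

INTERFACE

Orientations are given as a 3x3 rotation matrix whose columns are the frame's x, y, z axes.
In Python, from bench import bot, viewer, job gives the robot as it stands. The module is installed in compiled form; this text tells all that it offers.
- The arm moves only by the tool jog_arm, never from a script. Its argument "rows" is a list that holds one entry, the list of rows, each a list of 7 numbers: the shift along the tool's x, y, z normalised to -1 to 1, where 1 is 10 cm, then the turn, a rotation vector about the tool's x, y, z normalised to -1 to 1, where 1 is 180 degrees, then the opening, from -1 (shut) to 1 (fully open). In form: [[[x, y, z, rx, ry, rz, grip], ...]]. A call has 1 to 12 rows; each row is the pose to reach, as a shift and turn from the pose commanded when the call began, along the tool's axes at that moment, turning the shorter way round; what a row does not reach only later rows make up. A row lasts 1/12 s, in which the tool goes at most 41.7 mm and 7.16 degrees, less where a joint would pass 70% of its speed; a pose out of reach is approached as far as the arm can. A call with a number of a shift or a turn outside -1 to 1 is refused whole. A call with a gripper value outside its range is refused whole. The fingers move at their own pace and stop on an object; the grip force is fixed at half the most. Time passes only in rows, so rows that repeat a pose let the fingers close. It gives the time, the measured TCP pose, the force, the opening and the grip force at its end, in the units of the state.
- bot.state(): the state, without advancing time (a new reading comes with each control period).
- viewer.camera(name): name is "scene" or "side" or "wrist"; returns a dict with "color" (400x640x3 uint8, red, green, blue), "vfov" (degrees; the focal length in pixels is half the picture's height over the tangent of half this angle, whatever the lens; pixels are square), "cx", "cy" (the principal point, pixels), "eye" and "attitude" of the camera in the world; the wrist camera has in their place "hand_eye" (4x4, takes a point from camera to tool coordinates, whose origin is the TCP and whose axes are the flange's). Camera axes: x right, y up, looking along -z (the intrinsics and any distortion apply to the point x, -y, -z); pixel columns grow to the right and rows downward; lengths in m; the calibration is good to about 2 mm. The wrist camera is an equidistant fisheye: a pixel r from the principal point sees the ray r / f radians off the axis. A picture is of the moment at which its call begins: read the wrist's pose just before it. There is no depth.
- job.close_job(): hands the job in; it is judged then, once.
The state is a dict: "time": time; "joint_positions": joint angles; "qd": joint speeds; "effort": joint torques, N m; "eef_pos": TCP position; "ee_rot": TCP orientation; "ft_force": force on the tool from outside, world axes, zero at the start; "ft_torque": the same for the moment, N m; "width": finger opening in m; "gripper_force": force on a finger pad.
Only numpy, scipy, OpenCV 4.12 (cv2) and the standard library are available. Lean on these libraries where they do the work, as an engineer would, in place of code of your own. Each camera call takes 0.05 s, during which the arm holds its last target. There are 200 camera calls.

TASK

One of the three power bricks in the returns tray has a part loose inside: lift them out one at a time and shake each along its length, to and fro, until you find the one that rattles; put any silent brick back flat in its own bay, label end away from you as before. Book the rattling one in: hold it level, with the barcode label on its end squarely facing the scanner's window at the window's height and about 7 cm from it. Finish while still holding it there, and leave the other things on the bench where they are.

Things in the scene. Friction and masses are not known exactly. Their poses are not given: they have to be found in the camera images.
- tray: shallow dark blue returns tray, 180 (x) x 384 (y) mm over its walls (a grip tab of 15 mm at each y end), walls and two dividers 18 mm high and 3 mm thick, floor 3 mm thick; fixed. It has three bays side by side along y, each 124 mm wide and 174 mm deep. Origin: centre of its underside on the bench; +x away from the robot.
- bay_a (a point): centre of the floor of the left (+y) bay, home of brick a; axes as the tray's
- bay_b (a point): centre of the floor of the middle bay, home of brick b; axes as the tray's
- bay_c (a point): centre of the floor of the right (-y) bay, home of brick c; axes as the tray's
- brick_a: sealed black power brick in the left (+y) bay at the start; all three look alike. Body 118 (x) x 52 (y) x 32 (z) mm with a 19 mm cable stub behind its -x end; about 0.5 kg. Origin: centre of the body's underside; z up, +x out of the end with the white barcode label (away from the robot at the start). Grip it across its 52 mm width, mid-length, fingertips about 6 mm above the tray floor.
- brick_b: sealed black power brick in the middle bay at the start; all three look alike. Body 118 (x) x 52 (y) x 32 (z) mm with a 19 mm cable stub behind its -x end; about 0.5 kg. Origin: centre of the body's underside; z up, +x out of the end with the white barcode label (away from the robot at the start). Grip it across its 52 mm width, mid-length, fingertips about 6 mm above the tray floor.
- brick_c: sealed black power brick in the right (-y) bay at the start; all three look alike. Body 118 (x) x 52 (y) x 32 (z) mm with a 19 mm cable stub behind its -x end; about 0.5 kg. Origin: centre of the body's underside; z up, +x out of the end with the white barcode label (away from the robot at the start). Grip it across its 52 mm width, mid-length, fingertips about 6 mm above the tray floor.
- label_a (a point): centre of the barcode label on the end of brick a: 60 mm ahead of the brick's origin along its x and 16 mm above its underside; axes as the brick's
- label_b (a point): centre of the barcode label on the end of brick b: 60 mm ahead of the brick's origin along its x and 16 mm above its underside; axes as the brick's
- label_c (a point): centre of the barcode label on the end of brick c: 60 mm ahead of the brick's origin along its x and 16 mm above its underside; axes as the brick's
- core_a (a joint): the heavy part (0.35 kg) inside brick a, unseen: it rocks lengthwise on a crowned seat, 0.01 rad = 1 mm, + towards the label. All start near 0; in sound bricks it stays within 0.03 rad. In the faulty one a shake lengthwise (3 m/s2 or more) or a tip of 20 deg sends it 0.17 rad either way; it knocks at each end (a jolt on the tool) and stays at the end it reached, shifting the brick's balance.
- core_b (a joint): the heavy part (0.35 kg) inside brick b, unseen: it rocks lengthwise on a crowned seat, 0.01 rad = 1 mm, + towards the label. All start near 0; in sound bricks it stays within 0.03 rad. In the faulty one a shake lengthwise (3 m/s2 or more) or a tip of 20 deg sends it 0.17 rad either way; it knocks at each end (a jolt on the tool) and stays at the end it reached, shifting the brick's balance.
- core_c (a joint): the heavy part (0.35 kg) inside brick c, unseen: it rocks lengthwise on a crowned seat, 0.01 rad = 1 mm, + towards the label. All start near 0; in sound bricks it stays within 0.03 rad. In the faulty one a shake lengthwise (3 m/s2 or more) or a tip of 20 deg sends it 0.17 rad either way; it knocks at each end (a jolt on the tool) and stays at the end it reached, shifting the brick's balance.
- scan_stand: black hands-free stand with a grey barcode scanner on top, fixed: round foot of 116 mm diameter, stem, scanner 186 x 68 x 41 mm lying level with its underside 88 mm above the bench. Origin: centre of the foot on the bench. The scanner looks along its -x, towards the robot's side.
- window (a point): centre of the scanner's red window, 113 mm ahead (-x) of the stand's axis and 110 mm above the bench; its -x points out of the window, z up, axes as the stand's. The label belongs on this -x line.
- tape_clear: bystander: roll of clear brown tape lying flat, 90 mm across, 48 mm high, origin under its centre
- card_reader: bystander: grey payment card reader with a keypad, 155 x 72 x 32 mm, lying face up, origin under its centre
- screwdriver: bystander: yellow screwdriver, 173 mm long, lying, origin under its middle
- black_tape: bystander: small roll of black tape lying flat, 62 mm across, 19 mm high, origin under its centre
Not all that is in view belongs to the job. Leave any pink look-alike of the brick_c alone.

How it is judged (in metres and radians):
On the way, in this order (a step that is already met when the one before it is completed fails the run):
1. while its brick is lifted, the loose part knocks against the label end (((value of joint core_a above 0.07 rad and height (world z) of brick_a above 0.03 m) or (value of joint core_b above 0.07 rad and height (world z) of brick_b above 0.03 m) or (value of joint core_c above 0.07 rad and height (world z) of brick_c above 0.03 m))).
2. and then against the other end: the brick has been shaken and rattles (((value of joint core_a below -0.07 rad and height (world z) of brick_a above 0.03 m) or (value of joint core_b below -0.07 rad and height (world z) of brick_b above 0.03 m) or (value of joint core_c below -0.07 rad and height (world z) of brick_c above 0.03 m))).
At the end, for the whole second after the job is handed in: Loose-part brick (core over 0.06 rad) held still in the fingers, free of stand and tray, level within 0.2 rad, label facing the window within 0.26 rad, 30 to 120 mm off and within 25 mm sideways and in height; other two flat and still within 30 mm of their bay centres, label away from robot (((((value of joint core_a above 0.06 rad or value of joint core_a below -0.06 rad) and contact force between the fingers and brick_a above 2 N and height (world z) of brick_a above 0.06 m and contact force between brick_a and scan_stand below 0.2 N and contact force between brick_a and tray below 0.2 N and x of label_a in the frame of window between -0.12 and -0.03 m and x of brick_a in the frame of window below -0.08 m and y of label_a in the frame of window between -0.025 and 0.025 m and z of label_a in the frame of window between -0.025 and 0.025 m and angle between the x axis of brick_a and the x axis of scan_stand, either way round below 0.26 rad and angle between brick_a's own z axis and vertical below 0.2 rad and linear speed of brick_a below 0.03 m/s) and (horizontal distance between brick_b and bay_b below 0.03 m and z of brick_b in the frame of bay_b below 0.006 m and angle between brick_b's own z axis and vertical below 0.12 rad and x of label_b in the frame of bay_b above 0.02 m and angle between the x axis of brick_b and the x axis of tray, either way round below 0.4 rad and linear speed of brick_b below 0.03 m/s) and (horizontal distance between brick_c and bay_c below 0.03 m and z of brick_c in the frame of bay_c below 0.006 m and angle between brick_c's own z axis and vertical below 0.12 rad and x of label_c in the frame of bay_c above 0.02 m and angle between the x axis of brick_c and the x axis of tray, either way round below 0.4 rad and linear speed of brick_c below 0.03 m/s)) or (((value of joint core_b above 0.06 rad or value of joint core_b below -0.06 rad) and contact force between the fingers and brick_b above 2 N and height (world z) of brick_b above 0.06 m and contact force between brick_b and scan_stand below 0.2 N and contact force between brick_b and tray below 0.2 N and x of label_b in the frame of window between -0.12 and -0.03 m and x of brick_b in the frame of window below -0.08 m and y of label_b in the frame of window between -0.025 and 0.025 m and z of label_b in the frame of window between -0.025 and 0.025 m and angle between the x axis of brick_b and the x axis of scan_stand, either way round below 0.26 rad and angle between brick_b's own z axis and vertical below 0.2 rad and linear speed of brick_b below 0.03 m/s) and (horizontal distance between brick_a and bay_a below 0.03 m and z of brick_a in the frame of bay_a below 0.006 m and angle between brick_a's own z axis and vertical below 0.12 rad and x of label_a in the frame of bay_a above 0.02 m and angle between the x axis of brick_a and the x axis of tray, either way round below 0.4 rad and linear speed of brick_a below 0.03 m/s) and (horizontal distance between brick_c and bay_c below 0.03 m and z of brick_c in the frame of bay_c below 0.006 m and angle between brick_c's own z axis and vertical below 0.12 rad and x of label_c in the frame of bay_c above 0.02 m and angle between the x axis of brick_c and the x axis of tray, either way round below 0.4 rad and linear speed of brick_c below 0.03 m/s)) or (((value of joint core_c above 0.06 rad or value of joint core_c below -0.06 rad) and contact force between the fingers and brick_c above 2 N and height (world z) of brick_c above 0.06 m and contact force between brick_c and scan_stand below 0.2 N and contact force between brick_c and tray below 0.2 N and x of label_c in the frame of window between -0.12 and -0.03 m and x of brick_c in the frame of window below -0.08 m and y of label_c in the frame of window between -0.025 and 0.025 m and z of label_c in the frame of window between -0.025 and 0.025 m and angle between the x axis of brick_c and the x axis of scan_stand, either way round below 0.26 rad and angle between brick_c's own z axis and vertical below 0.2 rad and linear speed of brick_c below 0.03 m/s) and (horizontal distance between brick_a and bay_a below 0.03 m and z of brick_a in the frame of bay_a below 0.006 m and angle between brick_a's own z axis and vertical below 0.12 rad and x of label_a in the frame of bay_a above 0.02 m and angle between the x axis of brick_a and the x axis of tray, either way round below 0.4 rad and linear speed of brick_a below 0.03 m/s) and (horizontal distance between brick_b and bay_b below 0.03 m and z of brick_b in the frame of bay_b below 0.006 m and angle between brick_b's own z axis and vertical below 0.12 rad and x of label_b in the frame of bay_b above 0.02 m and angle between the x axis of brick_b and the x axis of tray, either way round below 0.4 rad and linear speed of brick_b below 0.03 m/s)))); the arm keeps its last pose, push and grip.
It fails at once if the tape is shoved more than 25 mm (distance of tape_clear from where it was at the start of the episode above 0.025 m).
It fails at once if the card reader is shoved more than 25 mm (distance of card_reader from where it was at the start of the episode above 0.025 m).
It fails at once if the screwdriver is shoved more than 25 mm (distance of screwdriver from where it was at the start of the episode above 0.025 m).
It fails at once if the black tape is shoved more than 25 mm (distance of black_tape from where it was at the start of the episode above 0.025 m).
It fails at once if a brick falls off the bench (height (world z) of any of brick_a, brick_b, brick_c below -0.05 m).
It also fails if it takes over 67 s, if anything falls off the work surface, if the arm or the gripper's body presses on something with over 40 N, if the wrist force passes 120 N, or if a joint passes its speed limit or range.

## Working session

There is one attempt and no reset: what is moved stays moved. The work goes in short steps, Python scripts to look and compute and a tool call to move; the robot and the scene stay as the last step left them, time stands still between calls to the robot, and variables do not carry over. Pictures are saved under pics/ and viewed, at most 10 in all, crops included, and the job is handed in when it is done.

Besides the shell and the picture viewer there is one more tool, called after "Emit:" as a command line: name --argument value ..., lists and objects as JSON in quotes. jog_arm: Moves the arm, as the interface text tells. Scaled input: -1 to 1 covers 10 cm each way for a shift and 180 degrees each way for a turn. Its arguments: {"type":"object","properties":{"rows":{"type":"array"}},"required":["rows"]}

```bash
mkdir -p pics
python3 - <<'E'
from bench import bot,viewer
import cv2,numpy as np
np.set_printoptions(precision=4,suppress=True)
s=bot.state();print(s['time'],s['eef_pos'],s['ee_rot'],s['width'],bot.tip_extent)
for n in("scene","side"):
    c=viewer.camera(n);cv2.imwrite(f'pics/{n}0.png',c['color'][:,:,::-1])
    print(n,{k:v for k,v in c.items() if k!='color'})
E
```

```text
0.0 [ 0.221  -0.5031  0.3031] [[ 0.9156  0.4021 -0.0005]
 [ 0.4021 -0.9156  0.0016]
 [ 0.0002 -0.0017 -1.    ]] 0.08560426672376797 0.0726
scene {'vfov': 50.52862017392785, 'cx': 320.38861029644943, 'cy': 197.90389195839782, 'eye': array([-0.3602,  0.6847,  0.8143]), 'attitude': array([[-0.5961,  0.4401, -0.6716],
       [-0.8028, -0.3391,  0.4903],
       [-0.0119,  0.8314,  0.5555]])}
side {'vfov': 55.700218363577264, 'cx': 318.0710295156989, 'cy': 202.76899603101492, 'eye': array([-0.1437, -1.0546,  0.5581]), 'attitude': array([[ 0.841 ,  0.2132, -0.4972],
       [-0.5405,  0.2937, -0.7884],
       [-0.022 ,  0.9318,  0.3623]])}
```

View pics/scene0.png

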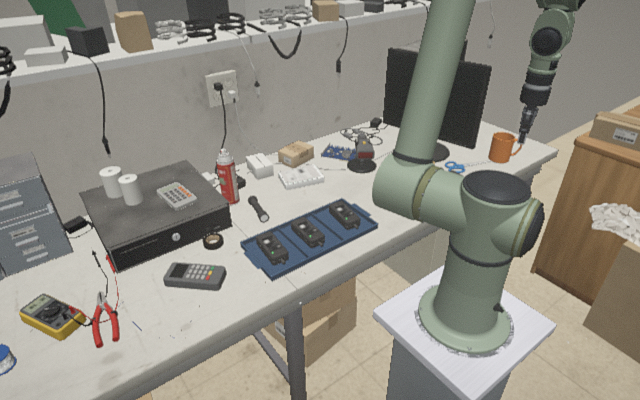

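View pics/side0.png

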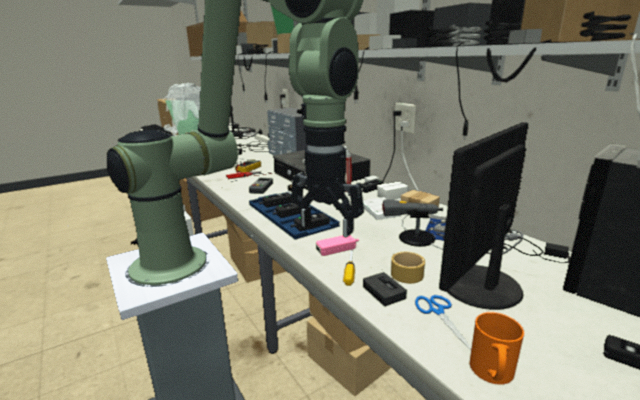

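Scene view: the blue tray is at about (310,237), with bricks a, b and c at (270,248), (308,230) and (344,214). The scanner is at about (362,155), or (412,210) in the side view. The pink look-alike is at side (337,245). I'll enlarge crops next.

Run:
```python
import cv2,numpy as np
a=cv2.imread('pics/scene0.png');b=cv2.imread('pics/side0.png')
A=cv2.resize(a[130:280,230:400],None,fx=3.5,fy=3.5,interpolation=cv2.INTER_CUBIC)[:, :440+155]
A=cv2.resize(a[130:280,235:395],(480,450),interpolation=cv2.INTER_CUBIC)
B=cv2.resize(b[185:260,370:455],(320,282),interpolation=cv2.INTER_CUBIC)
o=np.zeros((450,800,3),np.uint8);o[:,:480]=A;o[:282,480:]=B
cv2.imwrite('pics/crop1.png',o)
```

```text
(no output)
```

View pics/crop1.png

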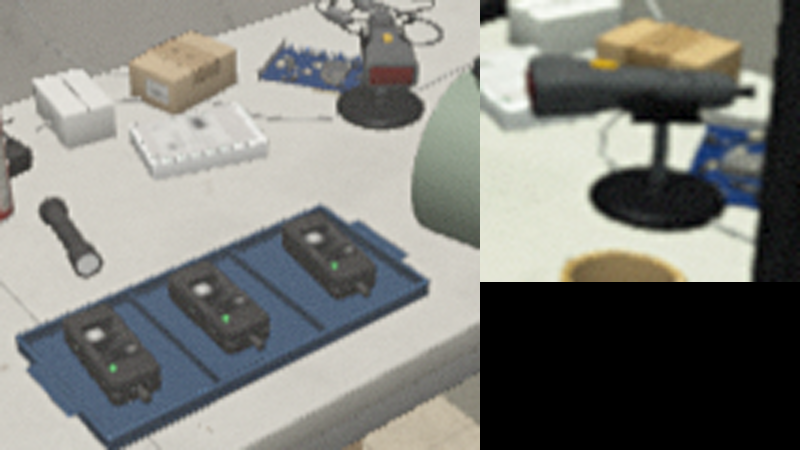

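```bash
cat > h.py <<'E'
import numpy as np,cv2
np.set_printoptions(precision=4,suppress=True)
CAM={'scene':(50.52862017392785,320.3886,197.9039,[-0.3602,0.6847,0.8143],[[-0.5961,0.4401,-0.6716],[-0.8028,-0.3391,0.4903],[-0.0119,0.8314,0.5555]]),
'side':(55.700218363577264,318.0710,202.7690,[-0.1437,-1.0546,0.5581],[[0.841,0.2132,-0.4972],[-0.5405,0.2937,-0.7884],[-0.022,0.9318,0.3623]])}
def ray(n,u,v):
    vf,cx,cy,e,R=CAM[n];f=200/np.tan(np.radians(vf/2))
    d=np.array(R)@np.array([(u-cx)/f,-(v-cy)/f,-1]);return np.array(e),d/np.linalg.norm(d)
def plane(n,u,v,z):
    e,d=ray(n,u,v);return e+d*(z-e[2])/d[2]
def tri(r1,r2):
    A=np.zeros((3,3));b=np.zeros(3)
    for e,d in(r1,r2):
        P=np.eye(3)-np.outer(d,d);A+=P;b+=P@e
    return np.linalg.solve(A,b)
def wray(c,s,u,v):
    f=200/np.tan(np.radians(c['vfov']/2));x=u-c['cx'];y=v-c['cy'];r=np.hypot(x,y);t=r/f
    d=np.array([np.sin(t)*x/r,-np.sin(t)*y/r,-np.cos(t)]) if r>0 else np.array([0,0,-1.])
    H=np.array(c['hand_eye']);R=np.array(s['ee_rot'])
    return np.array(s['eef_pos'])+R@H[:3,3],R@H[:3,:3]@d
def wplane(c,s,u,v,z):
    e,d=wray(c,s,u,v);return e+d*(z-e[2])/d[2]
E
python3 - <<'E'
from h import *
for p in[(241,243),(272.3,278),(377.7,225),(342.3,199)]:print('tray',plane('scene',*p,.018))
for nm,ps in dict(a=[(65,318),(108,304),(160,378),(122,402)],b=[(170,272),(212,262),(268,328),(232,353)],c=[(283,222),(330,211),(376,275),(340,299)]).items():
    q=np.array([plane('scene',x/3+235,y/3+130,.033)[:2] for x,y in ps]);print(nm,q.mean(0),q.tolist())
a=cv2.imread('pics/scene0.png').astype(int);b=cv2.imread('pics/side0.png').astype(int)
def red(I,x0,x1,y0,y1):
    R=I[y0:y1,x0:x1];m=(R[...,2]>R[...,1]+35)&(R[...,2]>R[...,0]+35);y,x=np.nonzero(m);print(len(x),x.min()+x0,x.max()+x0,y.min()+y0,y.max()+y0);return x.mean()+x0,y.mean()+y0
p=red(a,350,385,145,165);q=red(b,375,395,195,220);print(p,q)
print('window',tri(ray('scene',*p),ray('side',*q)),plane('scene',*p,.11),plane('side',*q,.11))
print('foot',plane('scene',361.7,165,.005),plane('side',417.3,237.6,.005))
for n,p in dict(pink=(337,245),tape=(407,266),screw=(349,273),btape=(384,288)).items():print(n,plane('side',*p,.02))
print('card?',plane('scene',195,276,.02),'btape',plane('scene',213,241,.01),'flash',plane('scene',258,208,.01))
E
```

```text
tray [0.5536 0.3077 0.018 ]
tray [0.3743 0.3095 0.018 ]
tray [ 0.3742 -0.0684  0.018 ]
tray [ 0.5522 -0.0726  0.018 ]
a [0.4687 0.25  ] [[0.5369928322901827, 0.2631180665908037], [0.5303561633827305, 0.21822250708953222], [0.406821495199336, 0.2370197891061097], [0.4004815946595062, 0.2817852454592777]]
b [0.4654 0.1287] [[0.537132870251017, 0.14022597615876908], [0.5250529937381432, 0.09614128835373015], [0.4040954185609518, 0.11472693658952193], [0.39519458058789897, 0.16388706780551898]]
c [ 0.4658 -0.015 ] [[0.5380475310366128, -0.006671460628485004], [0.5234724134617961, -0.060417104612350614], [0.4049047363822594, -0.02370098917417307], [0.3967354219455996, 0.030682434339117548]]
48 359 371 153 157Traceback (most recent call last):
  File "<stdin>", line 8, in <module>
  File "<stdin>", line 7, in red
    return umr_minimum(a, axis, None, out, keepdims, initial, where)
ValueError: zero-size array to reduction operation minimum which has no identity
```

Run:
```python
from h import *
print('window',plane('scene',365.2,155.2,.11),tri(ray('scene',365.2,155.2),ray('side',384,207.6)),plane('side',384,207.6,.11))
print('win edges',plane('scene',358.5,155.2,.11),plane('scene',371.5,155.2,.11))
print('foot',plane('scene',361.7,165,.005),plane('side',417.3,237.6,.005))
print('tail',plane('side',480+0-0,209,.11), plane('side',370+738*.2656,185+90*.2656,.11))
for n,p in dict(pink=(337,245),tape=(407,266),screw=(349,273),reader=(384,288)).items():print(n,plane('side',*p,.02))
print('card',plane('scene',195,276,.02),'btape',plane('scene',213,241,.01),'flash',plane('scene',258,208,.01))
# move to wrist-look pose over tray
from bench import bot
s=bot.state();R=np.array(s['ee_rot']);print(R.T@(np.array([.45,.0,.32])-s['eef_pos'])/.1)
```

```text
window [ 0.612  -0.2227  0.11  ] [ 0.6207 -0.2301  0.1055] [ 0.6161 -0.2361  0.11  ]
win edges [ 0.6265 -0.2041  0.11  ] [ 0.5985 -0.2401  0.11  ]
foot [ 0.7049 -0.2936  0.005 ] [ 0.7071 -0.2993  0.005 ]
tail [ 0.8444 -0.4151  0.11  ] [ 1.051  -0.5633  0.11  ]
pink [ 0.4498 -0.2157  0.02  ]
tape [ 0.5343 -0.4247  0.02  ]
screw [ 0.3838 -0.3634  0.02  ]
reader [ 0.4128 -0.4677  0.02  ]
card [0.5036 0.4704 0.02  ] btape [0.622 0.366 0.01 ] flash [0.6899 0.1742 0.01  ]
[ 4.1197 -3.6868 -0.1616]
```

Emit:
jog_arm --rows '[[[0.8, -1, 0, 0, 0, -0.4, 1], [0.8, -1, 0, 0, 0, -0.4, 1], [0.8, -1, 0, 0, 0, -0.4, 1], [0.8, -1, 0, 0, 0, -0.4, 1], [0.8, -1, 0, 0, 0, -0.4, 1], [0.8, -1, 0, 0, 0, -0.4, 1], [0.8, -1, 0, 0, 0, -0.4, 1], [0.8, -1, 0, 0, 0, -0.4, 1], [0.8, -1, 0, 0, 0, -0.4, 1], [0.8, -1, 0, 0, 0, -0.4, 1], [0.8, -1, 0, 0, 0, -0.4, 1], [0.8, -1, 0, 0, 0, -0.4, 1]]]'

```text
time: 1.1
eef_pos: [0.2541, -0.3797, 0.3037]
ee_rot: [[-0.097, 0.995, -0.0], [0.995, 0.097, 0.001], [0.001, -0.0, -1.0]]
ft_force: [-0.4, -0.4, -0.3]
width: 0.0854
gripper_force: 0.0
```

Emit:
jog_arm --rows '[[[1, 0.8, 0, 0, 0, -0.417, 1], [1, 0.8, 0, 0, 0, -0.417, 1], [1, 0.8, 0, 0, 0, -0.417, 1], [1, 0.8, 0, 0, 0, -0.417, 1], [1, 0.8, 0, 0, 0, -0.417, 1], [1, 0.8, 0, 0, 0, -0.417, 1], [1, 0.8, 0, 0, 0, -0.417, 1], [1, 0.8, 0, 0, 0, -0.417, 1], [1, 0.8, 0, 0, 0, -0.417, 1], [1, 0.8, 0, 0, 0, -0.417, 1], [1, 0.8, 0, 0, 0, -0.417, 1], [1, 0.8, 0, 0, 0, -0.417, 1]]]'

```text
time: 2.1
eef_pos: [0.3238, -0.2723, 0.3038]
ee_rot: [[-0.987, 0.162, -0.0], [0.162, 0.987, 0.0], [0.0, 0.0, -1.0]]
ft_force: [-0.6, 0.5, 0.0]
width: 0.0853
gripper_force: 0.0
```

Emit:
jog_arm --rows '[[[-0.3, 1, 0, 0, 0, 0, 1], [-0.3, 1, 0, 0, 0, 0, 1], [-0.3, 1, 0, 0, 0, 0, 1], [-0.3, 1, 0, 0, 0, 0, 1]]]'

```text
time: 2.43
eef_pos: [0.3702, -0.1755, 0.3038]
ee_rot: [[-0.987, 0.16, 0.0], [0.16, 0.987, 0.002], [0.0, 0.002, -1.0]]
ft_force: [0.2, -1.3, 0.1]
width: 0.0855
gripper_force: 0.0
```

Emit:
jog_arm --rows '[[[0, 1, 0, 0, 0, 0, 1], [0, 1, 0, 0, 0, 0, 1], [0, 1, 0, 0, 0, 0, 1], [0, 1, 0, 0, 0, 0, 1]]]'

```text
time: 2.77
eef_pos: [0.3853, -0.0775, 0.3038]
ee_rot: [[-0.987, 0.159, -0.0], [0.159, 0.987, 0.001], [0.0, 0.001, -1.0]]
ft_force: [-0.8, -0.3, 0.1]
width: 0.0852
gripper_force: 0.0
```

Emit:
jog_arm --rows '[[[0, 1, 0, 0, 0, 0, 1], [0, 1, 0, 0, 0, 0, 1], [0, 1, 0, 0, 0, 0, 1], [0, 1, 0, 0, 0, 0, 1]]]'

```text
time: 3.1
eef_pos: [0.402, 0.0205, 0.3039]
ee_rot: [[-0.987, 0.159, 0.0], [0.159, 0.987, 0.0], [-0.0, 0.0, -1.0]]
ft_force: [-0.0, -0.6, 0.4]
width: 0.0852
gripper_force: 0.0
```

Emit:
jog_arm --rows '[[[0, 1, 0, 0, 0, 0, 1], [0, 1, 0, 0, 0, 0, 1], [0, 1, 0, 0, 0, 0, 1], [0, 1, 0, 0, 0, 0, 1], [0, 1, 0, 0, 0, 0, 1], [0, 1, 0, 0, 0, 0, 1], [0, 1, 0, 0, 0, 0, 1]]]'

```text
time: 3.68
eef_pos: [0.4176, 0.1161, 0.3038]
ee_rot: [[-0.987, 0.163, -0.0], [0.163, 0.987, -0.001], [0.0, -0.001, -1.0]]
ft_force: [0.6, -0.6, -0.5]
width: 0.0856
gripper_force: 0.0
```

Tracking is good. Next is a wrist picture, plus a fresh scene picture since the arm has moved.

Run:
```python
from h import *
from bench import bot,viewer
import pickle
s=bot.state();c=viewer.camera('wrist');pickle.dump((s,c),open('w1.pkl','wb'))
cv2.imwrite('pics/w1.png',c['color'][:,:,::-1]);print({k:v for k,v in c.items() if k!='color'})
d=viewer.camera('scene');cv2.imwrite('pics/scene1.png',d['color'][:,:,::-1])
```

```text
{'vfov': 65.70646984690485, 'cx': 321.44712163174853, 'cy': 200.86931677446472, 'hand_eye': array([[ 0.0018,  0.9556,  0.2946,  0.0753],
       [ 1.    , -0.0016, -0.0008,  0.0001],
       [-0.0003,  0.2946, -0.9556, -0.0704],
       [ 0.    ,  0.    ,  0.    ,  1.    ]])}
```

View pics/w1.png

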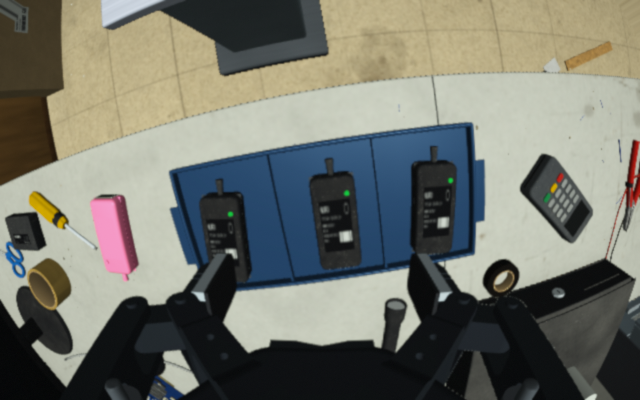

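The wrist view shows brick a at (434,205), b at (334,218) and c at (222,235), with c partly behind a finger. The stand's foot is at (45,320). The pink look-alike at (114,235) lies outside the tray, so the three black bricks in the bays are the ones meant.

Run:
```python
from h import *
import pickle
s,c=pickle.load(open('w1.pkl','rb'));I=c['color'].astype(int)
m=((I[...,2]-I[...,0]<22)&(I.max(2)<95)).astype(np.uint8)
m=cv2.morphologyEx(m,cv2.MORPH_OPEN,np.ones((11,11),np.uint8))
for n,(x0,x1,y0,y1) in dict(a=(405,465,140,256),b=(295,372,150,285),c=(190,250,180,252)).items():
    k=np.zeros_like(m);k[y0:y1,x0:x1]=m[y0:y1,x0:x1]
    cs,_=cv2.findContours(k,cv2.RETR_EXTERNAL,cv2.CHAIN_APPROX_NONE);q=max(cs,key=cv2.contourArea)[:,0]
    P=np.array([wplane(c,s,u,v,.035)[:2] for u,v in q],np.float32)
    r=cv2.minAreaRect(P);print(n,r,cv2.boxPoints(r).tolist())
# label-free check: green LED and stub
G=(I[...,1]>I[...,0]+80)&(I[...,1]>I[...,2]+60);L=cv2.connectedComponentsWithStats(G.astype(np.uint8))
for st,ce in zip(L[2][1:],L[3][1:]):
    if st[4]>3:print('led',ce,wplane(c,s,*ce,.035))
B=((I[...,2]>I[...,0]+40)).astype(np.uint8);B[:100]=0;B[290:]=0
cs,_=cv2.findContours(B,cv2.RETR_EXTERNAL,cv2.CHAIN_APPROX_NONE);q=max(cs,key=cv2.contourArea)[:,0]
for u,v in[(170,170),(472,124),(475,252),(181,290)]:print('tray corner',wplane(c,s,u,v,.018))
for u,v in[(218,185),(329,163),(434,152)]:print('stub',wplane(c,s,u,v,.02))
```

```text
a ((0.47999006509780884, 0.24313241243362427), (0.05635083094239235, 0.12154802680015564), 84.76693725585938) [[0.41689956188201904, 0.22061745822429657], [0.5379409790039062, 0.20953141152858734], [0.5430805683135986, 0.26564735174179077], [0.4220391511917114, 0.2767333984375]]
b ((0.4757691025733948, 0.12421683967113495), (0.049876850098371506, 0.12071564048528671), 88.00413513183594) [[0.4145793616771698, 0.10139565169811249], [0.5352217555046082, 0.09719143807888031], [0.5369588136672974, 0.1470380276441574], [0.4163164496421814, 0.1512422412633896]]
c ((0.45491161942481995, -0.01119263470172882), (0.056274380534887314, 0.07656297087669373), 82.34294128417969) [[0.41322237253189087, -0.0339781790971756], [0.48910266160964966, -0.04417969286441803], [0.496600866317749, 0.011592909693717957], [0.42072057723999023, 0.021794423460960388]]
led [450. 180.] [0.4455 0.267  0.035 ]
led [346.125  192.6667] [0.4414 0.1409 0.035 ]
led [546.6154 197.7692] [0.4928 0.4226 0.035 ]
led [229.95 213.9 ] [0.4449 0.0008 0.035 ]
tray corner [ 0.38   -0.0728  0.018 ]
tray corner [0.3837 0.31   0.018 ]
tray corner [0.5607 0.3114 0.018 ]
tray corner [ 0.5544 -0.1168  0.018 ]
stub [ 0.4106 -0.0109  0.02  ]
stub [0.4072 0.1268 0.02  ]
stub [0.4123 0.2542 0.02  ]
```

Run:
```python
from h import *
import pickle
s,c=pickle.load(open('w1.pkl','rb'));W=c['color'].astype(int);S=cv2.imread('pics/scene0.png')[:,:,::-1].astype(int)
def line(p,q,I,proj,z):  # subpixel edge fit: outermost blue along columns
    pass
for nm,I,pr,box in(('wrist',W,lambda u,v,z:wplane(c,s,u,v,z),(165,490,110,300)),('scene',S,lambda u,v,z:plane('scene',u,v,z),(236,385,190,282))):
    B=((I[...,2]>I[...,0]+25)&(I[...,2]>I[...,1]+12)).astype(np.uint8);x0,x1,y0,y1=box
    k=np.zeros_like(B);k[y0:y1,x0:x1]=B[y0:y1,x0:x1]
    cs,_=cv2.findContours(k,cv2.RETR_EXTERNAL,cv2.CHAIN_APPROX_NONE);q=max(cs,key=cv2.contourArea)[:,0]
    P=np.array([pr(u,v,.018)[:2] for u,v in q])
    for lo,hi in((-.05,.02),(.02,.1),(.1,.2),(.2,.29)):
        t=P[(P[:,1]>lo)&(P[:,1]<hi)][:,0];n=t[t<.44];f=t[t>.5]
        print(nm,lo,np.median(n),np.median(f) if len(f) else None)
    print(P[:,1].min(),P[:,1].max())
    # dark brick b extents along x
    D=((I[...,2]-I[...,0]<20)&(I.max(2)<(95 if nm=='wrist' else 85)))
    v,u=np.nonzero(D[y0:y1,x0:x1]);Q=np.array([pr(a+x0,b+y0,.035)[:2] for a,b in zip(u,v)])
    for n,yc in(('a',.247),('b',.125),('c',-.012)):
        T=Q[(abs(Q[:,1]-yc)<.012)&(Q[:,0]>.38)&(Q[:,0]<.57)][:,0];print(n,np.percentile(T,[1,99]),end=' ')
    print()
```

```text
wrist -0.05 0.4120749549408782 0.5557024558918394
wrist 0.02 0.38095951991158217 0.5613038138050614
wrist 0.1 0.38121915745822266 0.5616913002770327
wrist 0.2 0.40823867846739414 0.5527805761817229
-0.08924812119462078 0.3239380261702274
a [0.4066 0.5682] b [0.4026 0.5347] c [0.4045 0.5429] 
scene -0.05 0.39964730885521443 0.5329981829731993
scene 0.02 0.39734909710852123 0.5366001609322715
scene 0.1 0.39853656052598707 0.5368662085825603
scene 0.2 0.3995089599506298 0.5326365434675508
-0.07334192897002889 0.3228233375457402
a [0.3968 0.5289] b [0.3904 0.5329] c [0.3948 0.5324]
```

Emit:
jog_arm --rows '[[[-0.56, 0.18, 1, 0, 0, -0.035, 1], [-0.56, 0.18, 1, 0, 0, -0.035, 1], [-0.56, 0.18, 1, 0, 0, -0.035, 1], [-0.56, 0.18, 1, 0, 0, -0.035, 1], [-0.56, 0.18, 1, 0, 0, -0.035, 1], [-0.56, 0.18, 1, 0, 0, -0.035, 1]]]'

```text
time: 4.28
eef_pos: [0.4755, 0.1259, 0.2047]
ee_rot: [[-0.999, 0.052, -0.0], [0.052, 0.999, -0.0], [0.0, -0.0, -1.0]]
ft_force: [-1.1, 0.1, -0.0]
width: 0.0855
gripper_force: 0.0
```

Run:
```python
from h import *
from bench import bot,viewer
import pickle
s=bot.state();c=viewer.camera('wrist');pickle.dump((s,c),open('w2.pkl','wb'))
I=c['color'];cv2.imwrite('pics/w2.png',I[:,:,::-1]);print(s['eef_pos'])
```

```text
[0.4755 0.1259 0.2047]
```

View pics/w2.png

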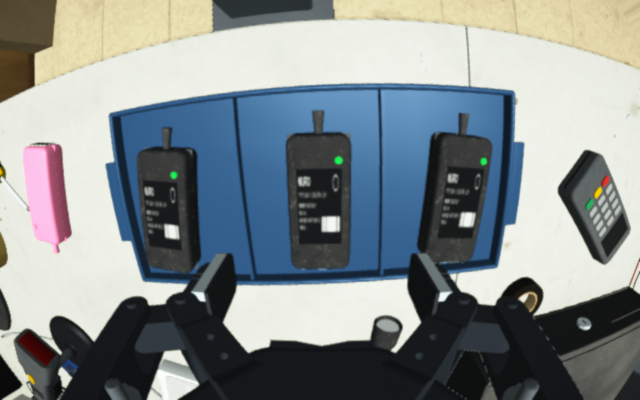

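Brick b is centred under the gripper at (319,200). Brick a is at (455,197) and c at (168,210). The red scanner window is at (38,347).

Run:
```python
from h import *
import pickle
s,c=pickle.load(open('w2.pkl','rb'))
for n,ps in dict(a=[(437,135),(495,137),(473,262),(421,256)],b=[(287,134),(348,133),(350,267),(291,267)],c=[(138,151),(197,150),(199,269),(147,269)]).items():
    q=np.array([wplane(c,s,u,v,.035)[:2] for u,v in ps]);d=q[2:].mean(0)-q[:2].mean(0)
    print(n,q.mean(0),np.degrees(np.arctan2(d[1],d[0])),np.linalg.norm(d),q.tolist())
for z in(.003,.018):
  for p in[(111,88),(514,92),(487,280)]:print(z,wplane(c,s,*p,z))
print('win',wplane(c,s,38,347,.11))
r1=wray(c,s,38,347);r1=(r1[0],r1[1]/np.linalg.norm(r1[1]));print(tri(r1,ray('side',384,207.6)),tri(r1,ray('scene',365.2,155.2)))
```

```text
a [0.4803 0.2457] -4.806736279403555 0.11346504887651362 [[0.42323190751686074, 0.22235895338823874], [0.4242141673033204, 0.2784649842987993], [0.5428999569321057, 0.2685412990084391], [0.5306781057408045, 0.21326703098461233]]
b [0.4775 0.1241] -1.773961253775558 0.11590376950319858 [[0.41869758939922563, 0.10227044655158753], [0.420377147661156, 0.1494883388021438], [0.5366868549369406, 0.1483921328181368], [0.5340843232267419, 0.09619069822505423]]
c [ 0.4795 -0.0128] -9.490250155032733 0.11496547589953274 [[0.42015738650536877, -0.03293038457857164], [0.4253631634015001, 0.02623355801774542], [0.535354221783458, 0.007880514313641451], [0.5369503697048416, -0.05248830339477392]]
0.003 [ 0.3536 -0.0816  0.003 ]
0.003 [0.3814 0.3211 0.003 ]
0.003 [0.5885 0.3107 0.003 ]
0.018 [ 0.3561 -0.07    0.018 ]
0.018 [0.3824 0.3106 0.018 ]
0.018 [0.5781 0.3007 0.018 ]
win [ 0.6143 -0.2152  0.11  ]
[ 0.6228 -0.2281  0.1048] [ 0.6276 -0.237   0.0993]
```

Emit:
jog_arm --rows '[[[-0.02, -0.02, 1, 0, 0, 0, 1], [-0.02, -0.02, 1, 0, 0, 0, 1], [-0.02, -0.02, 1, 0, 0, 0, 1], [-0.02, -0.02, 1, 0, 0, 0, 1]]]'

```text
time: 4.67
eef_pos: [0.4754, 0.1239, 0.1024]
ee_rot: [[-0.999, 0.051, -0.004], [0.051, 0.999, -0.0], [0.004, -0.001, -1.0]]
ft_force: [-0.9, -0.3, 0.4]
width: 0.0856
gripper_force: 0.0
```

Emit:
jog_arm --rows '[[[0, 0, 0.12, 0, 0, 0, 1], [0, 0, 0.23, 0, 0, 0, 1], [0, 0, 0.23, 0, 0, 0, 1], [0, 0, 0.23, 0, 0, 0, -1], [0, 0, 0.23, 0, 0, 0, -1], [0, 0, 0.23, 0, 0, 0, -1], [0, 0, 0.23, 0, 0, 0, -1], [0, 0, 0.23, 0, 0, 0, -1], [0, 0, 0.23, 0, 0, 0, -1], [0, 0, 0.23, 0, 0, 0, -1], [0, 0, 0.23, 0, 0, 0, -1], [0, 0, 0.23, 0, 0, 0, -1]]]'

```text
time: 5.67
eef_pos: [0.4788, 0.1242, 0.0828]
ee_rot: [[-0.999, 0.051, 0.003], [0.051, 0.999, -0.0], [-0.003, -0.0, -1.0]]
ft_force: [-0.9, -0.5, 9.1]
width: 0.0511
gripper_force: 61.8
```

Emit:
jog_arm --rows '[[[0, 0, -0.2, 0, 0, 0, -1], [0, 0, -0.5, 0, 0, 0, -1], [0, 0, -0.8, 0, 0, 0, -1], [0, 0, -1, 0, 0, 0, -1], [0, 0, -1, 0, 0, 0, -1], [0, 0, -1, 0, 0, 0, -1], [0, 0, -1, 0, 0, 0, -1], [0, 0, -1, 0, 0, 0, -1]]]'

```text
time: 6.33
eef_pos: [0.4762, 0.1241, 0.1791]
ee_rot: [[-0.999, 0.051, -0.004], [0.051, 0.999, -0.0], [0.004, -0.001, -1.0]]
ft_force: [-0.8, -0.2, -4.8]
width: 0.0505
gripper_force: 66.7
```

```bash
python3 -c "
from bench import bot
s=bot.state();print(s['ft_force'],s['ft_torque'],s['eef_pos'],s['effort'])"
```

```text
[-0.77719059 -0.15424429 -4.79399383] [ 0.01886212  0.01265542 -0.00618547] [0.47624151 0.12411311 0.17909371] [ 5.09756792e-03 -4.40581548e+01  2.35464674e+01 -5.39312675e-02
 -9.83484388e-04  1.75439413e-05]
```

Emit:
jog_arm --rows '[[[0.2, 0, 0, 0, 0, 0, -1], [0.2, 0, 0, 0, 0, 0, -1], [-0.2, 0, 0, 0, 0, 0, -1], [-0.2, 0, 0, 0, 0, 0, -1], [0.2, 0, 0, 0, 0, 0, -1], [0.2, 0, 0, 0, 0, 0, -1], [-0.2, 0, 0, 0, 0, 0, -1], [-0.2, 0, 0, 0, 0, 0, -1], [0, 0, 0, 0, 0, 0, -1], [0, 0, 0, 0, 0, 0, -1], [0, 0, 0, 0, 0, 0, -1], [0, 0, 0, 0, 0, 0, -1]]]'

```text
time: 7.33
eef_pos: [0.4773, 0.1242, 0.1801]
ee_rot: [[-0.999, 0.051, -0.002], [0.051, 0.999, -0.0], [0.002, -0.0, -1.0]]
ft_force: [0.2, 0.4, -5.2]
width: 0.051
gripper_force: 66.7
```

```bash
python3 -c "
from bench import bot
s=bot.state();print(s['ft_force'],s['ft_torque'],s['eef_pos'],s['effort'])"
```

```text
[ 0.22545508  0.43763983 -5.19785385] [-0.00236763 -0.06332913 -0.01699338] [0.47734764 0.12424574 0.18006448] [ 1.05179669e-01 -4.31530273e+01  2.24767041e+01  2.19253600e-01
  3.34282653e-03 -5.28924502e-04]
```

```bash
cat > ft.py <<'E'
from bench import bot,viewer
import numpy as np
a=[]
for i in range(8):
    viewer.camera('wrist');s=bot.state();a.append(np.r_[s['ft_force'],s['ft_torque']])
a=np.array(a);print(s['time'],a.mean(0).round(3),(a.std(0)/8**.5).round(3))
E
python3 ft.py
```

```text
7.7333 [ 0.112 -0.089 -4.824  0.015 -0.018 -0.008] [0.223 0.12  0.112 0.012 0.014 0.01 ]
```

Emit:
jog_arm --rows '[[[0.05, 0, 0, 0, 0, 0, -1], [0.1, 0, 0, 0, 0, 0, -1], [0.15, 0, 0, 0, 0, 0, -1], [0.2, 0, 0, 0, 0, 0, -1], [0.2, 0, 0, 0, 0, 0, -1], [-0.15, 0, 0, 0, 0, 0, -1], [-0.2, 0, 0, 0, 0, 0, -1], [-0.2, 0, 0, 0, 0, 0, -1], [-0.2, 0, 0, 0, 0, 0, -1], [-0.2, 0, 0, 0, 0, 0, -1]]]'

```text
time: 8.57
eef_pos: [0.4968, 0.1232, 0.1806]
ee_rot: [[-0.999, 0.051, -0.001], [0.051, 0.999, -0.0], [0.001, -0.0, -1.0]]
ft_force: [-0.3, 0.0, -5.3]
width: 0.051
gripper_force: 66.6
```

```bash
python3 ft.py
```

```text
8.9667 [-1.360e-01 -1.550e-01 -5.033e+00  3.000e-03  5.000e-03  1.300e-02] [0.222 0.228 0.179 0.009 0.011 0.01 ]
```

Emit:
jog_arm --rows '[[[0.1, 0, 0, 0, 0, 0, -1], [0.2, 0, 0.2, 0, 0, 0, -1], [0.2, 0, 0.5, 0, 0, 0, -1], [0.2, 0, 0.8, 0, 0, 0, -1], [0.2, 0, 0.9, 0, 0, 0, -1], [0.2, 0, 0.98, 0, 0, 0, -1], [0.2, 0, 0.98, 0, 0, 0, -1], [0.2, 0, 0.98, 0, 0, 0, -1], [0.2, 0, 0.98, 0, 0, 0, 1], [0.2, 0, 0.98, 0, 0, 0, 1], [0.2, 0, 0.98, 0, 0, 0, 1], [0.2, 0, 0.98, 0, 0, 0, 1]]]'

```text
time: 9.97
eef_pos: [0.4785, 0.1244, 0.0837]
ee_rot: [[-0.999, 0.051, 0.002], [0.051, 0.999, 0.0], [-0.002, 0.0, -1.0]]
ft_force: [0.0, -0.7, -0.4]
width: 0.0856
gripper_force: 0.0
```

Emit:
jog_arm --rows '[[[0, 0, 0, 0, 0, 0, 1], [0, 0, 0, 0, 0, 0, 1], [0, 0, -0.2, 0, 0, 0, 1], [0, 0, -0.6, 0, 0, 0, 1], [0, 0, -0.8, 0, 0, 0, 1], [0, 0, -0.8, 0, 0, 0, 1], [0, 0, -0.8, 0, 0, 0, 1]]]'

```text
time: 10.55
eef_pos: [0.4787, 0.1244, 0.1641]
ee_rot: [[-0.999, 0.051, 0.003], [0.051, 0.999, 0.0], [-0.003, 0.001, -1.0]]
ft_force: [-0.5, 0.1, -0.5]
width: 0.0854
gripper_force: 0.0
```

Emit:
jog_arm --rows '[[[0, 1, 0, 0, 0, 0, 1], [0, 1, 0, 0, 0, 0, 1], [0, 1, 0, 0, 0, 0, 1], [0, 1, 0, 0, 0, 0, 1], [0, 1, 0, 0, 0, 0, 1]]]'

```text
time: 10.97
eef_pos: [0.4817, 0.2245, 0.1613]
ee_rot: [[-0.999, 0.049, -0.002], [0.049, 0.999, -0.001], [0.002, -0.001, -1.0]]
ft_force: [1.0, -1.2, -0.7]
width: 0.0852
gripper_force: 0.0
```

Emit:
jog_arm --rows '[[[0.01, 0.225, 0, 0, 0, 0.012, 1], [0.01, 0.225, 0, 0, 0, 0.012, 1], [0.01, 0.225, 0.3, 0, 0, 0.012, 1], [0.01, 0.225, 0.6, 0, 0, 0.012, 1], [0.01, 0.225, 0.75, 0, 0, 0.012, 1], [0.01, 0.225, 0.81, 0, 0, 0.012, 1], [0.01, 0.225, 0.81, 0, 0, 0.012, 1], [0.01, 0.225, 0.81, 0, 0, 0.012, -1], [0.01, 0.225, 0.81, 0, 0, 0.012, -1], [0.01, 0.225, 0.81, 0, 0, 0.012, -1], [0.01, 0.225, 0.81, 0, 0, 0.012, -1], [0.01, 0.225, 0.81, 0, 0, 0.012, -1]]]'

```text
time: 11.97
eef_pos: [0.4841, 0.2469, 0.0834]
ee_rot: [[-0.996, 0.089, 0.003], [0.089, 0.996, 0.0], [-0.003, 0.001, -1.0]]
ft_force: [-1.1, -2.1, 5.6]
width: 0.0509
gripper_force: 64.8
```

Emit:
jog_arm --rows '[[[0, 0, 0, 0, 0, 0, -1], [0, 0, 0, 0, 0, 0, -1], [0, 0, 0, 0, 0, 0, -1], [0, 0, 0, 0, 0, 0, -1], [0, 0, 0, 0, 0, 0, -1]]]'

```text
time: 12.38
eef_pos: [0.4841, 0.2469, 0.0834]
ee_rot: [[-0.996, 0.089, 0.003], [0.089, 0.996, 0.0], [-0.003, 0.001, -1.0]]
ft_force: [-0.7, -1.1, 6.7]
width: 0.0511
gripper_force: 64.8
```

Emit:
jog_arm --rows '[[[0, 0, -0.2, 0, 0, 0, -1], [0, 0, -0.5, 0, 0, 0, -1], [0, 0, -0.8, 0, 0, 0, -1], [0, 0, -1, 0, 0, 0, -1], [0, 0, -1, 0, 0, 0, -1], [0, 0, -1, 0, 0, 0, -1], [0, 0, -1, 0, 0, 0, -1]]]'

```text
time: 12.97
eef_pos: [0.4819, 0.2463, 0.1804]
ee_rot: [[-0.996, 0.089, -0.002], [0.089, 0.996, -0.001], [0.002, -0.001, -1.0]]
ft_force: [-0.7, -0.9, -5.4]
width: 0.051
gripper_force: 65.0
```

Emit:
jog_arm --rows '[[[0.2, 0, 0, 0, 0, 0, -1], [0.2, 0, 0, 0, 0, 0, -1], [-0.2, 0, 0, 0, 0, 0, -1], [-0.2, 0, 0, 0, 0, 0, -1], [0.2, 0, 0, 0, 0, 0, -1], [0.2, 0, 0, 0, 0, 0, -1], [-0.2, 0, 0, 0, 0, 0, -1], [-0.2, 0, 0, 0, 0, 0, -1], [-0.2, 0, 0, 0, 0, 0, -1], [-0.2, 0, 0, 0, 0, 0, -1], [-0.2, 0, 0, 0, 0, 0, -1]]]'

```text
time: 13.88
eef_pos: [0.5017, 0.2445, 0.1803]
ee_rot: [[-0.996, 0.089, -0.003], [0.089, 0.996, -0.001], [0.003, -0.001, -1.0]]
ft_force: [0.5, -0.2, -4.9]
width: 0.0506
gripper_force: 69.4
```

```bash
python3 ft.py
```

```text
14.2833 [-0.053 -0.105 -4.941  0.014  0.038 -0.009] [0.165 0.161 0.158 0.013 0.004 0.01 ]
```

Emit:
jog_arm --rows '[[[0.38, 0, 0, 0, 0, 0, -1], [0.4, 0, 0, 0, 0, 0, -1], [0.4, 0, 0, 0, 0, 0, -1], [0.4, 0, 0, 0, 0, 0, -1], [0.4, 0, 0, 0, 0, 0, -1]]]'

```text
time: 14.7
eef_pos: [0.4642, 0.2487, 0.1824]
ee_rot: [[-0.996, 0.089, 0.002], [0.089, 0.996, 0.001], [-0.002, 0.001, -1.0]]
ft_force: [0.1, -0.3, -4.4]
width: 0.0509
gripper_force: 69.5
```

```bash
python3 ft.py
```

```text
15.1 [-5.800e-02 -5.600e-02 -4.746e+00 -1.600e-02 -7.300e-02 -3.000e-03] [0.214 0.209 0.132 0.007 0.01  0.012]
```

Brick a rattles: τy swung by -0.11 N·m between the two ends, which matches about 0.117 expected for a loose core. Brick b changed by only 0.02. I'll carry a to the scanner.

Emit:
jog_arm --rows '[[[-0.06, -0.25, 0.04, 0, 0, 0, -1], [-0.12, -0.5, 0.08, 0, 0, 0, -1], [-0.19, -0.75, 0.08, 0, 0, 0, -1], [-0.25, -1, 0.08, 0, 0, 0, -1], [-0.25, -1, 0.08, 0, 0, 0, -1]]]'

```text
time: 15.52
eef_pos: [0.4799, 0.143, 0.1738]
ee_rot: [[-0.996, 0.093, 0.001], [0.093, 0.996, -0.003], [-0.001, -0.003, -1.0]]
ft_force: [0.6, -0.1, -4.8]
width: 0.0509
gripper_force: 69.5
```

Emit:
jog_arm --rows '[[[-0.06, -0.25, 0, 0, 0, 0, -1], [-0.12, -0.5, 0, 0, 0, 0, -1], [-0.19, -0.75, 0, 0, 0, 0, -1], [-0.25, -1, 0, 0, 0, 0, -1], [-0.25, -1, 0, 0, 0, 0, -1]]]'

```text
time: 15.93
eef_pos: [0.4965, 0.0412, 0.1742]
ee_rot: [[-0.996, 0.093, 0.002], [0.093, 0.996, -0.003], [-0.002, -0.003, -1.0]]
ft_force: [0.7, -0.6, -4.9]
width: 0.0505
gripper_force: 69.5
```

Emit:
jog_arm --rows '[[[-0.06, -0.25, 0, 0, 0, 0.04, -1], [-0.12, -0.5, 0, 0, 0, 0.07, -1], [-0.19, -0.75, 0, 0, 0, 0.1, -1], [-0.25, -1, 0, 0, 0, 0.14, -1], [-0.25, -1, 0, 0, 0, 0.183, -1], [-0.25, -1, 0, 0, 0, 0.183, -1], [-0.25, -1, 0, 0, 0, 0.183, -1]]]'

```text
time: 16.52
eef_pos: [0.5109, -0.0567, 0.1737]
ee_rot: [[-0.789, 0.614, -0.001], [0.614, 0.789, 0.001], [0.001, 0.0, -1.0]]
ft_force: [-0.2, 0.3, -4.5]
width: 0.0507
gripper_force: 69.5
```

Run:
```python
from h import *
from bench import bot,viewer
import pickle
s=bot.state();c=viewer.camera('wrist');pickle.dump((s,c),open('w3.pkl','wb'))
b=viewer.camera('side')['color'];d=viewer.camera('scene')['color']
print(s['eef_pos'])
o=np.zeros((560,800,3),np.uint8)
o[:350,:560]=cv2.resize(c['color'],(560,350))
cv2.imwrite('pics/side3.png',b[:,:,::-1]);cv2.imwrite('pics/scene3.png',d[:,:,::-1]);cv2.imwrite('pics/w3.png',c['color'][:,:,::-1])
```

```text
[ 0.5109 -0.0567  0.1737]
```

View pics/w3.png

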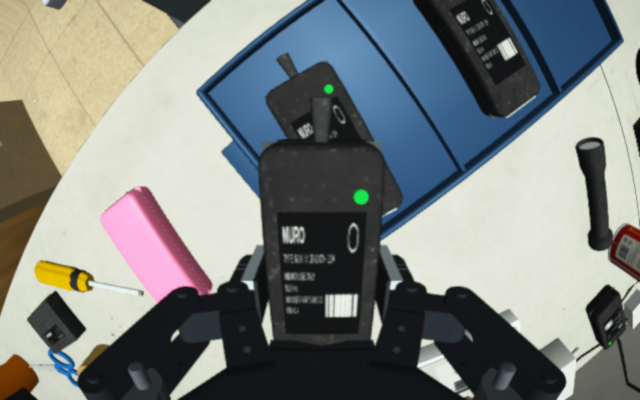

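Brick a is gripped square in the tool at (321,240), and bricks b and c lie in their bays. I'll go to the scan pose and then check it from the outside cameras.

Emit:
jog_arm --rows '[[[-0.2, -0.22, 0, 0, 0, 0, -1], [-0.4, -0.44, 0, 0, 0, 0, -1], [-0.55, -0.6, 0, 0, 0, 0, -1], [-0.62, -0.67, 0, 0, 0, 0, -1], [-0.62, -0.67, 0, 0, 0, 0, -1], [-0.62, -0.67, 0, 0, 0, 0, -1], [-0.62, -0.67, 0, 0, 0, 0, -1]]]'

```text
time: 17.25
eef_pos: [0.5182, -0.1466, 0.1736]
ee_rot: [[-0.789, 0.615, -0.001], [0.615, 0.789, 0.001], [0.002, 0.0, -1.0]]
ft_force: [0.8, 0.6, -5.8]
width: 0.051
gripper_force: 69.5
```

Run:
```python
from h import *
from bench import bot,viewer
import pickle
b=viewer.camera('side')['color'][:,:,::-1];d=viewer.camera('scene')['color'][:,:,::-1]
cv2.imwrite('pics/side4.png',b);cv2.imwrite('pics/scene4.png',d)
o=np.zeros((600,800,3),np.uint8)
o[:,:400]=cv2.resize(d[110:260,330:430],(400,600),interpolation=cv2.INTER_CUBIC)
o[:400,400:]=cv2.resize(b[160:260,330:430],(400,400),interpolation=cv2.INTER_CUBIC)
cv2.imwrite('pics/crop4.png',o)
s,c=pickle.load(open('w1.pkl','rb'));print('foot w1',wplane(c,s,45,320,.005))
```

```text
foot w1 [ 0.6353 -0.5612  0.005 ]
```

View pics/crop4.png

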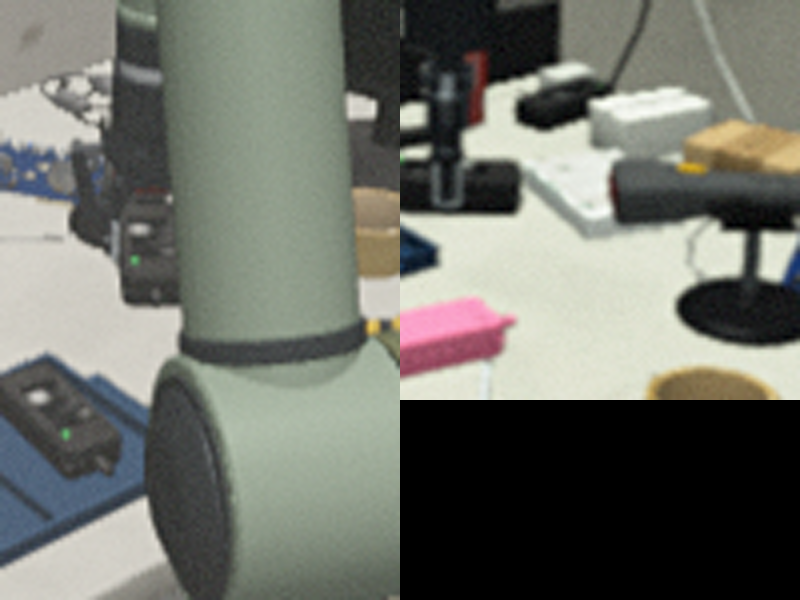

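The side view shows the label end at about (360,207), level with the window face at (383,208). By calculation the label is about 7 cm off, within 3 mm of the stand's axis line, and the yaw matches at about -38°. I'll hand it in.

```bash
python3 ft.py; python3 -c "
from bench import job
print(job.close_job())"
```

```text
17.75 [-0.092  0.124 -4.984  0.046  0.049 -0.009] [0.138 0.195 0.162 0.012 0.004 0.012]
the job is handed in; nothing more can be done
None
```

I handed the job in with brick a, the one that rattles, held level about 7 cm in front of the scanner window with its label facing it. Brick b was silent and is back flat in its bay, brick c was never lifted because a had already rattled, and `close_job` gave no verdict.

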